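Hang a flask frame on a laboratory shaker

TASK

Mount the flask frame on the shaker: set both keyholes over the two brass studs together, feeling for them by sliding the frame lightly sideways on their heads, lower it flat onto the carriage, then push it towards the back of the shaker until the studs stop at the ends of the slots, and let go. Work gently, without ramming the shaker or forcing the frame, and leave the two glass flasks and the amber bottle standing where they are.

Things in the scene. Friction and masses are not known exactly. Their poses are not given: they have to be found in the camera images.
- frame: Loose aluminium flask frame, 0.5 to 0.7 kg, lying flat on the bench. Base plate 160 mm (x) by 240 mm (y), 6 mm thick; origin at the centre of its underside, z up, x to its back. Four steel flask clips 40 mm high at x = +-46, y = +-40 mm. Two like keyholes at y = +70 and y = -70 mm.
- handle (a point): Middle of the frame's blue carrying bar, 70 mm straight above the frame's origin, axes as the frame's. The bar runs along y: 14 mm thick in x, 120 mm long, from 58 to 82 mm above the plate's underside, on thin posts at y = +-50 mm. Grasp it across its thickness, fingers closing along the frame's x.
- keyhole (a point): Centre of the entry hole of the frame's +y keyhole, on the plate's underside (x +8.75, y +70 mm in the frame; the other one is at x +8.75, y -70), axes as the frame's. Entry hole 18.5 mm wide in y, 22 mm long in x (+x end corners rounded off), right through; from it a slot 12.5 mm wide runs towards -x and ends 20.25 mm from the entry hole's centre.
- shaker: Side-to-side shaker, fixed on the bench: white housing 240 mm (x) by 270 mm (y), 80 mm high; origin at the centre of its underside, x from its front (control panel) to its back, y its shaking direction. On top a grey carriage, 130 by 184 mm, its flat top 96 mm above the origin, with two brass headed studs. The idle drive holds the carriage along y against up to about 18 N.
- mid_stroke (a point): Fixed point of the housing, 96 mm straight above the shaker's origin, axes as the shaker's: midway between the studs' feet if the carriage stood mid-stroke. It stopped elsewhere: the studs, 140 mm apart along y, stand at x = 0 here and y = +70 + s and -70 + s mm, s anywhere from -20 to +20, not reported: to be seen or felt.
- stud_height (a point): Fixed point of the housing, 112 mm above the shaker's origin, axes as the shaker's: level with the flat tops of the stud heads. Head 16 mm across, 8 mm high, top edge bevelled 0.8 mm in; neck below it 9 mm across, 8 mm high. From lying on the heads the frame drops 16 mm to the carriage, then moves about 16 mm along shaker +x until the slot ends meet the necks.
- flask_small: Empty glass conical flask, blue ring on its neck, 64 mm across, 105 mm high, origin at the centre of its underside. Leave alone.
- flask_large: Empty glass conical flask, red ring on its neck, 84 mm across, 140 mm high, origin at the centre of its underside. Leave alone.
- bottle: Amber reagent bottle with white cap, 72 mm across, 165 mm high, origin at the centre of its underside. Leave alone.

How it is judged (in metres and radians):
On the way:
1. the frame is down on the carriage with both holes over the studs, not yet pushed back (z of frame in the frame of shaker between 0.094 and 0.0985 m and x of frame in the frame of shaker between -0.0135 and 0.002 m and y of frame in the frame of shaker between -0.025 and 0.025 m and angle between the x axis of frame and the x axis of shaker, either way round below 0.06 rad and y of keyhole in the frame of shaker above 0.05 m), for 0.05 s.
At the end, for the whole second after the job is handed in: The frame is let go and at rest, flat on the carriage (underside 94 to 97.5 mm above the shaker's origin, tilt under 0.02 rad), studs home in the slots: its origin at shaker x 4.5 to 9.5 mm, within 25 mm in y, x axes within 0.035 rad, back of the frame to the back of the shaker (z of frame in the frame of shaker between 0.094 and 0.0975 m and x of frame in the frame of shaker between 0.0045 and 0.0095 m and y of frame in the frame of shaker between -0.025 and 0.025 m and angle between the x axis of frame and the x axis of shaker, either way round below 0.035 rad and angle between frame's own z axis and vertical below 0.02 rad and linear speed of frame below 0.01 m/s and y of keyhole in the frame of shaker above 0.05 m); the robot touches nothing.
It fails at once if the frame presses or strikes the shaker with more than 40 N (contact force between frame and shaker above 40 N).
It fails at once if a flask or the bottle is moved more than 15 mm (distance of any of flask_small, flask_large, bottle from where it was at the start of the episode above 0.015 m).
It fails at once if a flask or the bottle is tipped (angle between any of flask_small, flask_large, bottle's own z axis and vertical above 0.3 rad).
It also fails if it takes over 67 s, if anything falls off the work surface, if the arm or the gripper's body presses on something with over 40 N, if the wrist force passes 120 N, or if a joint passes its speed limit or range.

ROBOT

A 7-joint arm with a two-finger parallel gripper is mounted at the origin on the work surface. World frame = base frame: x ahead of the robot, y to its left, z up, the work surface at z = 0. Lengths are in m, angles in degrees, forces in N, time in s.
With the tool pointing down it reaches from about 0.35 to 0.9 m from the base axis. Payload 19.9 kg.
Tool frame: the origin (TCP) lies midway between the tips of the shut fingers; the grasp point (between the pads) lies env.hold_point_z behind it (env.hold_point_z is the distance from the TCP to the grasp point, in m); z points along the fingers, y is the direction in which the jaws open and shut (so a half turn about z gives the same grasp; the last joint's range is limited). The gripper opens to 94 mm and grips with 3 to 60 N. Pads are 16 mm wide; open, the fingers measure 119 mm over their backs; the gripper's body (75 mm by 177 mm) begins 78 mm behind the grasp point.
Start: joints at [-66.606, 23.915, -0.59, 92.452, 0.269, 63.638, -3.037], TCP at [0.272, 0.563, 0.205] pointing down, gripper open.
Joint ranges: [-161.28, 161.28], [-22.2, 115.67], [-73.04, 71.86], [3.21, 147.25], [-68.34, 248.33], [10.77, 114.83], [-161.83, 161.83]. Speed limits (degrees/s): [108.29, 108.29, 136.94, 136.94, 172.46, 172.46, 172.46].

INTERFACE

Orientations are given as [roll, pitch, yaw] about the fixed x, y, z axes, in that order (R = Rz(yaw) Ry(pitch) Rx(roll)).
In Python, from bench import env, imaging gives the robot as it stands.
- The arm moves only by the shell command python3 -m creep 'ROWS'. ROWS is JSON, a list of rows, each a list of 5 numbers: the shift along the tool's x, y, z in mm, then the turn about the tool's z in rad, then the closure, from -1 (fully open) to 1 (shut). In form: [[dx, dy, dz, twist, grip], ...]. A call has 1 to 12 rows; each row is the pose to reach, as a shift and turn from the pose measured when the call began, along the tool's axes at that moment; what a row does not reach only later rows make up. A row lasts 1/12 s, in which the tool goes at most 41.7 mm and 7.16 degrees, less where a joint would pass 70% of its speed; a pose out of reach is approached as far as the arm can. A call with a gripper value outside its range is refused whole. The fingers move at their own pace and stop on an object; the grip force is fixed at half the most. Time passes only in rows, so rows that repeat a pose let the fingers close. It gives the time, the measured TCP pose, the force and the opening at its end, in the units of the state.
- env.state(): the state, without advancing time (a new reading comes with each control period).
- imaging.snapshot(name): name is "scene" or "top" or "wrist"; returns a dict with "image" (400x640x3 uint8, red, green, blue), "vertical_fov" (degrees; the focal length in pixels is half the picture's height over the tangent of half this angle, whatever the lens; pixels are square), "cx", "cy" (the principal point, pixels), "dist" ([k1, k2, p1, p2, k3] as OpenCV has them; the pictures are not rectified), "eye" and "attitude" of the camera in the world. Camera axes: x right, y down, z forward; pixel columns grow to the right and rows downward; lengths in m; the calibration is good to about 2 mm. A picture is of the moment at which its call begins. There is no depth.
- env.close_job(): hands the job in, once; it reports no verdict.
The state is a dict: "time_s": time; "joint_pos": joint angles; "qvel": joint speeds; "tau": joint torques, N m; "tcp_pos": TCP position; "orientation": TCP orientation; "force": force on the tool from outside, world axes, zero at the start; "wrist_torque": the same for the moment, N m; "width": finger opening in m.
Only numpy, scipy, OpenCV 4.12 (cv2) and the standard library are available. Lean on these libraries where they do the work, as an engineer would, in place of code of your own. Each camera call takes 0.05 s, during which the arm holds its last target. There are 200 camera calls.

## Working session

There is one attempt and no reset: what is moved stays moved. The work goes in short steps, Python scripts to look and compute and a shell command to move; the robot and the scene stay as the last step left them, time stands still between calls to the robot, and variables do not carry over. Pictures are saved under pics/ and viewed, about 8 in all and at most 12, crops included, and the job is handed in when it is done.

```bash
mkdir -p pics; ls; python3 - <<'E'
from bench import env, imaging
import cv2
print(env.state(), env.hold_point_z)
for n in ("scene","top"):
    s=imaging.snapshot(n); cv2.imwrite(f"pics/{n}0.png",s["image"][:,:,::-1])
    print({k:v for k,v in s.items() if k!="image"})
E
```

```text
pics
{'time_s': 0.0, 'joint_pos': array([-66.60711281,  23.94919311,  -0.59152619,  92.48237523,
         0.26957973,  63.63743916,  -3.038003  ]), 'qvel': array([ 0.09787056, -0.07527455,  0.05993558, -0.01718825, -0.03212093,
       -0.00583711,  0.07143379]), 'tau': array([-1.15261286e-03, -8.51267338e+01,  6.37979563e-01, -4.26022768e+01,
       -4.90040111e-02,  1.83309673e-02,  1.35195883e-04]), 'tcp_pos': array([0.27158017, 0.56252477, 0.20483572]), 'orientation': array([-1.79932539e+02,  4.87202677e-03,  1.54229707e+02]), 'force': array([ 0.40173882, -0.07397865,  0.14068944]), 'wrist_torque': array([ 0.02912698, -0.02059127,  0.00273815]), 'width': 0.09398583974519405} 0.0188
{'vertical_fov': 56.129155427842136, 'cx': 312.4159778558159, 'cy': 196.1568567404499, 'dist': array([-0.07839245,  0.        ,  0.        ,  0.        ,  0.        ]), 'eye': array([ 1.22535589, -0.71233463,  1.09291358]), 'attitude': array([-136.91843083,    0.58462584,   38.98672488])}
{'vertical_fov': 53.91482452696045, 'cx': 314.7645373513039, 'cy': 197.45945474099383, 'dist': array([-0.07383957,  0.        ,  0.        ,  0.        ,  0.        ]), 'eye': array([ 0.44478595, -0.01850517,  1.18225936]), 'attitude': array([-1.70074897e+02,  1.60474347e-01, -9.03775812e+01])}
```

View pics/top0.png

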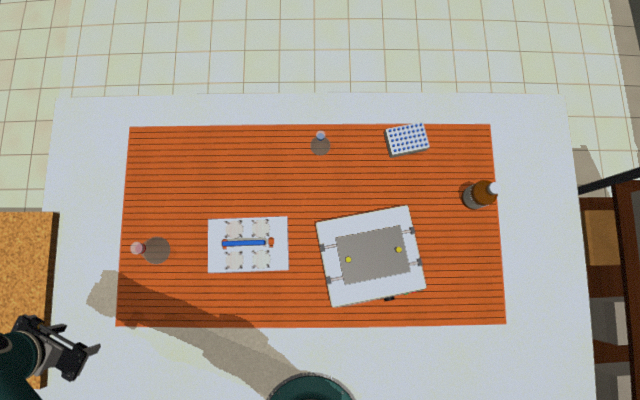

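View pics/scene0.png

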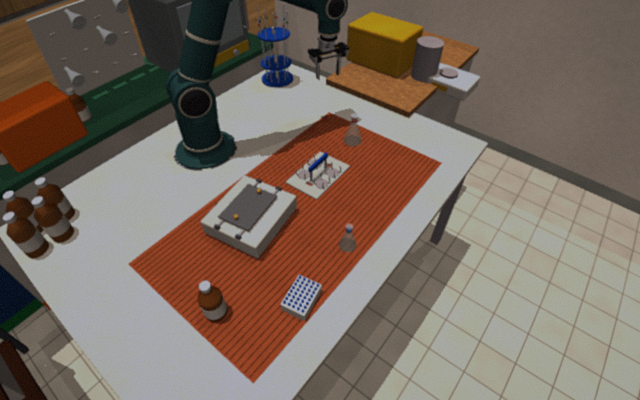

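```bash
python3 - <<'E'
import cv2, numpy as np
a=cv2.imread("pics/top0.png")
c1=cv2.resize(a[210:280,200:300],None,fx=8,fy=8,interpolation=cv2.INTER_CUBIC)
cv2.imwrite("pics/c1.png",c1)
c2=cv2.resize(a[200:312,308:434],None,fx=6,fy=5,interpolation=cv2.INTER_CUBIC)
cv2.imwrite("pics/c2.png",c2[:, :])
E
```

```text
(no output)
```

View pics/c1.png

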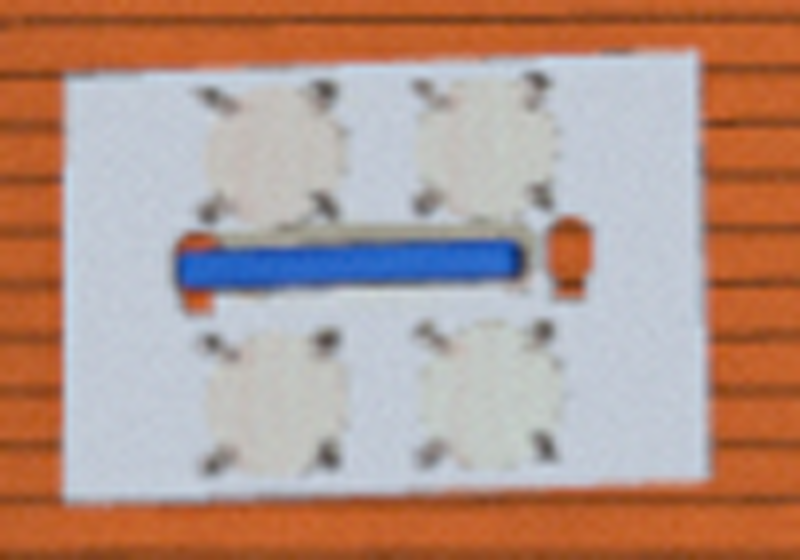

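View pics/c2.png

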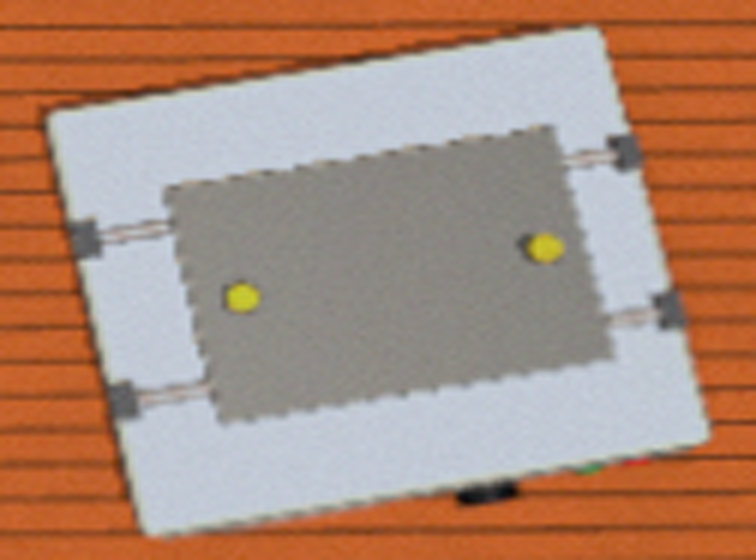

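```bash
cat > h.py <<'E'
import numpy as np, cv2
from scipy.spatial.transform import Rotation as R
def proj_plane(s,px,z):
    f=200/np.tan(np.radians(s["vertical_fov"]/2))
    K=np.array([[f,0,s["cx"]],[0,f,s["cy"]],[0,0,1]])
    n=cv2.undistortPoints(np.array(px,float).reshape(-1,1,2),K,np.array(s["dist"])).reshape(-1,2)
    d=R.from_euler("xyz",s["attitude"],degrees=True).apply(np.c_[n,np.ones(len(n))])
    return s["eye"]+d*((z-s["eye"][2])/d[:,2])[:,None]
def fit(model,pts):  # 2D rigid: pts = Rz(yaw) model + t
    m,p=np.array(model,float),np.array(pts)[:,:2]
    mc,pc=m-m.mean(0),p-p.mean(0)
    a=np.arctan2((mc[:,0]*pc[:,1]-mc[:,1]*pc[:,0]).sum(),(mc*pc).sum())
    c,s=np.cos(a),np.sin(a); M=np.array([[c,-s],[s,c]])
    t=p.mean(0)-M@m.mean(0)
    return t,np.degrees(a),np.round((p-(m@M.T+t))*1e3,1)
E
python3 - <<'E'
from h import *
top=dict(vertical_fov=53.91482452696045,cx=314.7645373513039,cy=197.45945474099383,dist=[-0.07383957,0,0,0,0],eye=np.array([0.44478595,-0.01850517,1.18225936]),attitude=[-170.074897,.160474347,-90.3775812])
u=lambda c,fx,fy,o:(np.array(c)+.5)/[fx,fy]-.5+o
fr=u([(64,72),(699,50),(711,482),(63,502)],8,8,[200,210])
sq=lambda a,b:[(a,b),(a,-b),(-a,-b),(-a,b)]
print("frame",fit(sq(.08,.12),proj_plane(top,fr,.006)))
bar=proj_plane(top,u([(178,270),(522,258)],8,8,[200,210]),.082);print("bar",bar,bar.mean(0))
sh=u([(48,113),(600,28),(710,438),(148,535)],6,5,[308,200])
t,a,r=fit(sq(.12,.135),proj_plane(top,sh,.08));print("shaker",t,a,r)
st=proj_plane(top,u([(241,298),(544,248)],6,5,[308,200]),.112)[:,:2]
print("studs",st,st.mean(0),np.linalg.norm(st[0]-st[1]),np.degrees(np.arctan2(*(st[0]-st[1])[::-1]))-90)
A=np.radians(a);print("mid in shaker",(st.mean(0)-t)@[[np.cos(A),-np.sin(A)],[np.sin(A),np.cos(A)]])
for n,px in dict(small=(320,153),large=(157,262),bottle=(470,207)).items(): print(n,proj_plane(top,[px],0))
E
```

```text
frame (array([0.51128772, 0.18544888]), np.float64(1.7182461832030893), array([[ 0.4,  0.7],
       [ 0.2, -0.2],
       [-0.5, -0.6],
       [-0.1,  0.1]]))
bar [[0.508846   0.24439826 0.082     ]
 [0.51258723 0.12361432 0.082     ]] [0.51071662 0.18400629 0.082     ]
shaker [ 0.47484846 -0.17087108] 10.407651008211868 [[-1.5 -2.1]
 [-3.8  1.3]
 [ 2.8  3.5]
 [ 2.6 -2.6]]
studs [[ 0.46255394 -0.10451079]
 [ 0.48804907 -0.24217084]] [ 0.4753015  -0.17334082] 0.1400010419028711 10.492496561899344
mid in shaker [-5.73917239e-07 -2.51095004e-03]
small [[ 0.79222598 -0.03380096  0.        ]]
large [[0.45769055 0.45992896 0.        ]]
bottle [[ 0.61854603 -0.49322832  0.        ]]
```

```bash
python3 -m creep '[[-15,-10,0,0.05,-1],[-50,-30,0,0.14,-1],[-87,-54,0,0.24,-1],[-124,-77,0,0.35,-1],[-161,-100,0,0.46,-1],[-198,-123,0,0.57,0.1],[-235,-146,0,0.68,0.1],[-272,-169,0,0.79,0.1],[-309,-192,0,0.90,0.1],[-342,-212,0,1.0,0.1],[-368,-229,0,1.06,0.1],[-380,-236,0,1.091,0.1]]'
python3 -m creep '[[0,0,0,0,0.1],[0,0,0,0,0.1]]'
python3 - <<'E'
from bench import env, imaging
import cv2
s=imaging.snapshot("wrist"); cv2.imwrite("pics/w1.png",s["image"][:,:,::-1])
print({k:v for k,v in s.items() if k!="image"}); st=env.state();print(st["tcp_pos"],st["orientation"],st["width"],st["joint_pos"])
E
```

```text
time_s: 1.1
tcp_pos: [0.5135, 0.179, 0.2053]
orientation: [180.0, 0.1, 91.2]
force: [0.2, -1.2, -0.9]
width: 0.0508
time_s: 1.27
tcp_pos: [0.5136, 0.1782, 0.2051]
orientation: [180.0, 0.2, 91.1]
force: [-0.7, 1.2, 0.4]
width: 0.0427
{'vertical_fov': 60.57440402606236, 'cx': 323.43420493613377, 'cy': 199.26805290807516, 'dist': array([-0.06766586,  0.        ,  0.        ,  0.        ,  0.        ]), 'eye': array([0.51183852, 0.25805555, 0.38482888]), 'attitude': array([ 1.63961688e+02, -2.64822194e-02,  1.08883928e+00])}
[0.51304375 0.17967885 0.2050887 ] [-1.79989937e+02  1.41108192e-01  9.12460585e+01] 0.0425422455522762 [-40.6086412   16.32726039  21.61236615 104.75174329  -6.69977443
  60.23783104 -15.20292788]
```

View pics/w1.png

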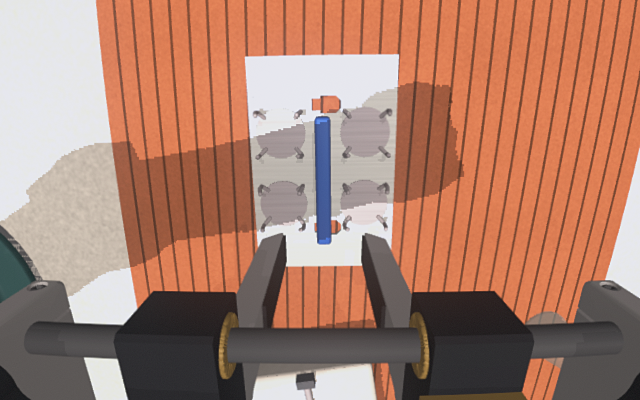

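```bash
python3 - <<'E'
from h import *
w=dict(vertical_fov=60.57440402606236,cx=323.434,cy=199.268,dist=[-0.06766586,0,0,0,0],eye=np.array([0.51183852,0.25805555,0.38482888]),attitude=[163.961688,-.026482,1.08883928])
b=proj_plane(w,[(322.5,117),(323,241)],.082);print(b,b.mean(0))
p=proj_plane(w,[(245.5,56),(398.5,54),(256,266),(393,266)],.006);print(p)
from bench import env;s=env.state();print(s["tcp_pos"],s["orientation"])
E
```

```text
[[0.51142076 0.24494044 0.082     ]
 [0.51400616 0.12957068 0.082     ]] [0.51271346 0.18725556 0.082     ]
[[0.42992676 0.30296917 0.006     ]
 [0.58921166 0.30794802 0.006     ]
 [0.4330353  0.06249903 0.006     ]
 [0.60101355 0.06563624 0.006     ]]
[0.51304375 0.17967885 0.2050887 ] [-1.79989937e+02  1.41108192e-01  9.12460585e+01]
```

```bash
python3 -m creep '[[2,0,20,-0.008,0.1],[6.5,-1,50,-0.008,0.1],[6.5,-1,80,-0.008,0.1],[6.5,-1,105,-0.008,0.1],[6.5,-1,125,-0.008,0.1],[6.5,-1,140,-0.008,0.1],[6.5,-1,147,-0.008,0.1],[6.5,-1,151,-0.008,0.1],[6.5,-1,151,-0.008,0.1],[6.5,-1,151,-0.008,0.4],[6.5,-1,151,-0.008,0.7],[6.5,-1,151,-0.008,1]]'
python3 -m creep '[[0,0,0,0,1],[0,0,0,0,1],[0,0,0,0,1],[0,0,0,0,1],[0,0,0,0,1]]'
```

```text
time_s: 2.32
tcp_pos: [0.5123, 0.1861, 0.0549]
orientation: [179.9, 0.1, 91.7]
force: [0.0, -0.8, -0.7]
width: 0.0258
time_s: 2.73
tcp_pos: [0.5126, 0.1863, 0.0554]
orientation: [179.9, 0.1, 91.7]
force: [-0.8, 0.1, 6.8]
width: 0.0144
```

```bash
python3 -m creep '[[0,0,-5,0,1],[0,0,-20,0,1],[0,0,-45,0,1],[0,0,-70,0,1],[0,0,-95,0,1],[0,0,-120,0,1],[0,0,-135,0,1],[0,0,-140,0,1],[0,0,-140,0,1],[0,0,-140,0,1],[0,0,-140,0,1]]'
python3 -m creep '[[-8,-1,0,0,1],[-28,-4,0,-0.01,1],[-58,-9,0,-0.02,1],[-94,-15,0,-0.04,1],[-130,-21,0,-0.055,1],[-166,-26,0,-0.07,1],[-202,-32,0,-0.085,1],[-238,-38,0,-0.1,1],[-274,-43,0,-0.12,1],[-310,-49,0,-0.135,1],[-335,-53,0,-0.145,1],[-348,-55,0,-0.15,1]]'
python3 -m creep '[[-8,-1,0,0,1],[-8,-1,0,0,1],[-8,-1,0,0,1],[-8,-1,0,0,1],[-8,-1,0,0,1]]'
python3 - <<'E'
from bench import env, imaging
import cv2
print(env.state())
for n in ("top","wrist"):
    s=imaging.snapshot(n); cv2.imwrite(f"pics/{n}2.png",s["image"][:,:,::-1])
    print({k:v for k,v in s.items() if k!="image"})
a=cv2.imread("pics/top2.png")[190:320,300:440]
b=cv2.imread("pics/wrist2.png")
a=cv2.resize(a,(431,400),interpolation=cv2.INTER_CUBIC)
cv2.imwrite("pics/c3.png",a); cv2.imwrite("pics/c4.png",b)
E
```

```text
time_s: 3.65
tcp_pos: [0.5117, 0.1862, 0.1941]
orientation: [-180.0, 0.1, 91.7]
force: [0.0, -0.4, -5.4]
width: 0.0141
time_s: 4.65
tcp_pos: [0.4653, -0.1673, 0.1944]
orientation: [-179.9, 0.2, 100.1]
force: [-0.1, -0.1, -5.8]
width: 0.0137
time_s: 5.07
tcp_pos: [0.4659, -0.1744, 0.1942]
orientation: [-179.9, 0.1, 100.2]
force: [0.5, -0.0, -5.9]
width: 0.0138
{'time_s': 5.0667, 'joint_pos': array([-11.8540719 ,  12.92225802,  33.00265433, 111.86430974,
        -8.08306356,  57.53552724,  35.03589959]), 'qvel': array([-0.1412536 , -0.12066164,  0.12934619, -0.07735535, -0.08932565,
       -0.01884676,  0.04487119]), 'tau': array([ 6.17918037e-01, -5.67464840e+01,  6.35053843e+00, -4.19344425e+01,
        1.62365392e-02,  5.11540286e-02, -7.86204793e-03]), 'tcp_pos': array([ 0.46586361, -0.1744104 ,  0.19415272]), 'orientation': array([-1.79879447e+02,  1.41262397e-01,  1.00192070e+02]), 'force': array([ 0.46072005, -0.04422078, -5.89890497]), 'wrist_torque': array([-0.01529428,  0.03904461,  0.03135837]), 'width': 0.013839130919803596}
{'vertical_fov': 53.91482452696045, 'cx': 314.7645373513039, 'cy': 197.45945474099383, 'dist': array([-0.07383957,  0.        ,  0.        ,  0.        ,  0.        ]), 'eye': array([ 0.44478595, -0.01850517,  1.18225936]), 'attitude': array([-1.70074897e+02,  1.60474347e-01, -9.03775812e+01])}
{'vertical_fov': 60.57440402606236, 'cx': 323.43420493613377, 'cy': 199.26805290807516, 'dist': array([-0.06766586,  0.        ,  0.        ,  0.        ,  0.        ]), 'eye': array([ 0.45179904, -0.09588146,  0.37400904]), 'attitude': array([1.63984171e+02, 8.80309417e-02, 1.01878705e+01])}
```

View pics/c4.png

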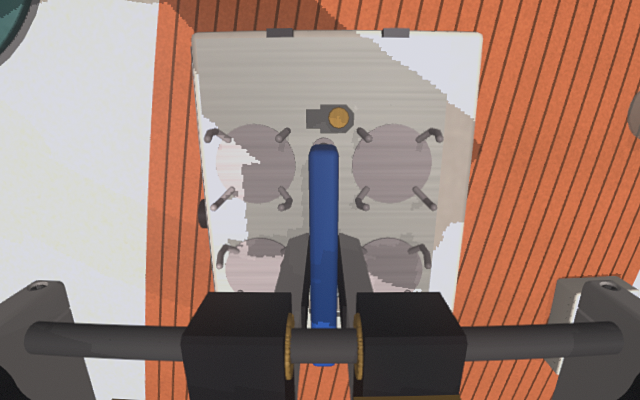

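```bash
python3 - <<'E'
import cv2
b=cv2.imread("pics/wrist2.png")[95:140,295:365]
cv2.imwrite("pics/c5.png",cv2.resize(b,None,fx=11,fy=11,interpolation=cv2.INTER_CUBIC))
E
```

```text
(no output)
```

View pics/c5.png

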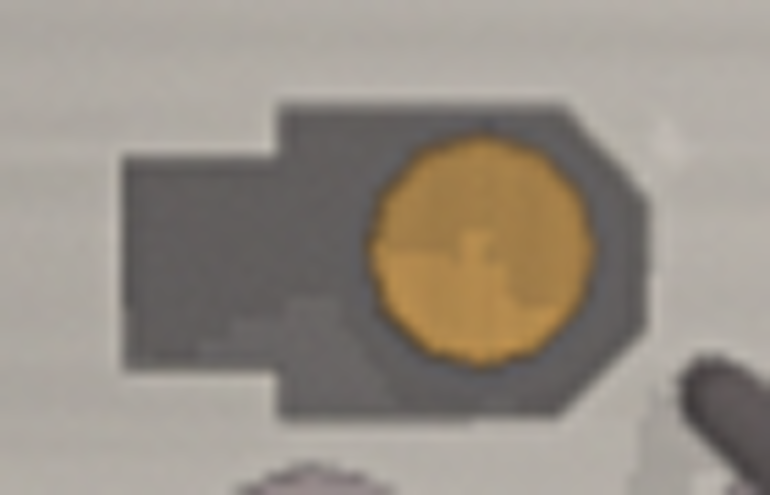

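```bash
python3 - <<'E'
from h import *
w=dict(vertical_fov=60.57440402606236,cx=323.434,cy=199.268,dist=[-0.06766586,0,0,0,0],eye=np.array([0.45179904,-0.09588146,0.37400904]),attitude=[163.984171,.0880309,10.1878705])
u=lambda c:(np.array(c)+.5)/11-.5+[295,95]
hole=proj_plane(w,u([(462.5,261)]),.145)[0]
stud=proj_plane(w,u([(482,250)]),.112)[0]
edges=proj_plane(w,u([(277,261),(648,261),(462,105),(462,418)]),.145)
print(hole,stud,np.linalg.norm(edges[0]-edges[1]),np.linalg.norm(edges[2]-edges[3]))
c,s=np.cos(np.radians(10.3)),np.sin(np.radians(10.3))
d=(stud-hole)[:2];print("stud-hole in frame axes mm",1e3*np.array([c*d[0]+s*d[1],-s*d[0]+c*d[1]]))
# angle of hole/plate in image, keyhole mid expected from tcp
t=np.array([.46586,-.17441]);print("hole predicted",t+[c*.00875-s*.07,s*.00875+c*.07])
# camera offset in tool frame
E
```

```text
[ 0.46180068 -0.10488494  0.145     ] [ 0.46440965 -0.10522504  0.112     ] 0.022060672891277906 0.018268150966395287
stud-hole in frame axes mm [ 2.50611525 -0.8011064 ]
hole predicted [ 0.46195284 -0.10397353]
```

```bash
python3 -m creep '[[-0.8,2.5,3,-0.004,1],[-0.8,2.5,8,-0.004,1],[-0.8,2.5,14,-0.004,1],[-0.8,2.5,18,-0.004,1],[-0.8,2.5,21,-0.004,1],[-0.8,2.5,22,-0.004,1],[-0.8,2.5,22,-0.004,1],[-0.8,2.5,22,-0.004,1],[-0.8,2.5,22,-0.004,1]]'
python3 - <<'E'
from bench import env, imaging
import cv2
s=env.state();print(s["tcp_pos"],s["orientation"],s["force"])
s=imaging.snapshot("wrist"); cv2.imwrite("pics/w3.png",s["image"][:,:,::-1]);print(s["eye"],s["attitude"])
cv2.imwrite("pics/c6.png",cv2.resize(s["image"][95:140,295:365,::-1],None,fx=11,fy=11,interpolation=cv2.INTER_CUBIC))
E
```

```text
time_s: 5.92
tcp_pos: [0.4686, -0.1751, 0.1725]
orientation: [-179.9, 0.2, 100.4]
force: [-0.3, -0.9, -5.3]
width: 0.0137
[ 0.4685657  -0.17508965  0.17246455] [-1.79908990e+02  1.55669744e-01  1.00409428e+02] [-0.25936342 -0.90656236 -5.34322942]
[ 0.45411043 -0.09651444  0.35224808] [1.63974114e+02 6.43826055e-02 1.04062893e+01]
```

View pics/c6.png

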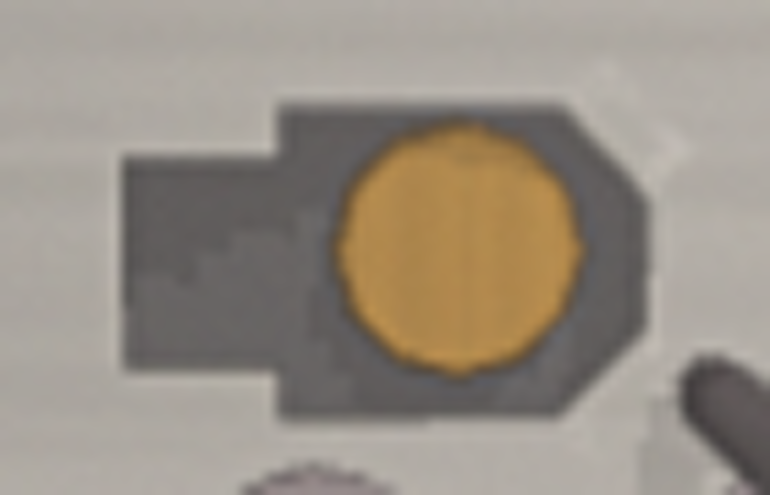

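```bash
python3 - <<'E'
from h import *
w=dict(vertical_fov=60.57440402606236,cx=323.434,cy=199.268,dist=[-0.06766586,0,0,0,0],eye=np.array([0.45411043,-0.09651444,0.35224808]),attitude=[163.974114,.0643826,10.4062893])
u=lambda c:(np.array(c)+.5)/11-.5+[295,95]
for zp in (.1233,.1243):
  hole=proj_plane(w,u([(462.5,261)]),zp)[0]
  stud=proj_plane(w,u([(460,249)]),.112)[0]
  c,s=np.cos(np.radians(10.4)),np.sin(np.radians(10.4))
  d=(stud-hole)[:2];print("stud-hole in frame axes mm",1e3*np.array([c*d[0]+s*d[1],-s*d[0]+c*d[1]]))
E
```

```text
stud-hole in frame axes mm [0.24911595 0.20730977]
stud-hole in frame axes mm [0.28556574 0.16071727]
```

```bash
python3 -m creep '[[0.2,0.2,1,0,1],[0.2,0.2,2,0,1],[0.2,0.2,3,0,1],[0.2,0.2,4,0,1],[0.2,0.2,4.8,0,1],[0.2,0.2,5.4,0,1],[0.2,0.2,6,0,1],[0.2,0.2,6.6,0,1],[0.2,0.2,7.2,0,1],[0.2,0.2,7.6,0,1],[0.2,0.2,8,0,1],[0.2,0.2,8,0,1]]'
```

```text
time_s: 6.97
tcp_pos: [0.4687, -0.1749, 0.1644]
orientation: [-179.9, 0.2, 100.4]
force: [0.4, -1.0, -6.5]
width: 0.0139
```

Both holes have passed the heads without contact. I'll carry on down slowly.

```bash
python3 -m creep '[[0,0,1,0,1],[0,0,2,0,1],[0,0,3,0,1],[0,0,4,0,1],[0,0,5,0,1],[0,0,6,0,1],[0,0,7,0,1],[0,0,8,0,1],[0,0,9,0,1],[0,0,10,0,1],[0,0,11,0,1],[0,0,11,0,1]]'
python3 -m creep '[[0,0,0.5,0,1],[0,0,0.8,0,1],[0,0,1.2,0,1],[0,0,1.6,0,1],[0,0,1.6,0,1]]'
```

```text
time_s: 7.97
tcp_pos: [0.4686, -0.1749, 0.1532]
orientation: [-179.9, 0.2, 100.4]
force: [0.8, 0.4, -6.8]
width: 0.014
time_s: 8.38
tcp_pos: [0.4686, -0.1749, 0.1516]
orientation: [-179.9, 0.2, 100.4]
force: [0.3, 0.6, -5.9]
width: 0.0137
```

```bash
python3 -m creep '[[0,0,0.2,0,1],[0,0,0.4,0,1],[0,0,0.6,0,1],[0,0,0.6,0,1]]'
python3 -m creep '[[0,0,0.2,0,1],[0,0,0.4,0,1],[0,0,0.4,0,1]]'
```

```text
time_s: 8.72
tcp_pos: [0.4687, -0.1749, 0.1514]
orientation: [-179.9, 0.1, 100.4]
force: [-5.2, 1.7, 6.8]
width: 0.0138
time_s: 8.97
tcp_pos: [0.4687, -0.1749, 0.1514]
orientation: [-179.9, 0.1, 100.4]
force: [-5.5, 2.7, 9.1]
width: 0.0137
```

```bash
python3 -m creep '[[0,0,-0.2,0,1],[0,0,-0.3,0,1],[0,1,-0.3,0,1],[0,2,-0.3,0,1],[0,3,-0.3,0,1],[0,4,-0.3,0,1],[0,5,-0.3,0,1],[0,6,-0.3,0,1],[0,7,-0.3,0,1],[0,8,-0.3,0,1],[0,8,-0.3,0,1]]'
```

```text
time_s: 9.88
tcp_pos: [0.4768, -0.1734, 0.1517]
orientation: [-179.9, 0.1, 100.4]
force: [0.0, -0.6, -6.2]
width: 0.0136
```

```bash
python3 -m creep '[[0,1,0,0,1],[0,2,0.1,0,1],[0,3,0.2,0,1],[0,4,0.2,0,1],[0,5,0.2,0,1],[0,5.5,0.2,0,1],[0,6,0.2,0,1],[0,6,0.2,0,1]]'
python3 -m creep '[[0,0.3,0,0,1],[0,0.6,0,0,1],[0,0.9,0,0,1],[0,1.2,0,0,1],[0,1.2,0,0,1]]'
```

```text
time_s: 10.55
tcp_pos: [0.4827, -0.1724, 0.1515]
orientation: [-179.9, 0.1, 100.4]
force: [-1.0, -1.7, -3.5]
width: 0.014
time_s: 10.97
tcp_pos: [0.484, -0.1721, 0.1515]
orientation: [-179.9, 0.1, 100.4]
force: [-1.3, -1.0, -3.7]
width: 0.0137
```

```bash
python3 -m creep '[[0,0.3,0,0,1],[0,0.6,0,0,1],[0,0.6,0,0,1]]'
python3 -m creep '[[0,0.3,0,0,1],[0,0.6,0,0,1],[0,0.6,0,0,1]]'
```

```text
time_s: 11.22
tcp_pos: [0.4842, -0.1721, 0.1516]
orientation: [-179.9, 0.1, 100.4]
force: [-5.6, 0.1, 1.1]
width: 0.0143
time_s: 11.47
tcp_pos: [0.4843, -0.1721, 0.1516]
orientation: [-179.8, 0.1, 100.4]
force: [-8.0, 0.3, 4.4]
width: 0.0137
```

```bash
python3 -m creep '[[0,0,0,0,1],[0,0,0,0,1],[0,0,0,0,0.6],[0,0,0,0,0.4],[0,0,0,0,0.2],[0,0,0,0,0.2],[0,0,0,0,0.2]]'
python3 -m creep '[[0,0,-3,0,0.2],[0,0,-10,0,0.2],[0,0,-25,0,0.2],[0,0,-45,0,0.2],[0,0,-70,0,0.2],[0,0,-95,0,0.2],[0,0,-115,0,0.2],[0,0,-125,0,0.2],[0,0,-130,0,0.2],[0,0,-130,0,0.2],[0,0,-130,0,0.2]]'
python3 - <<'E'
from bench import env, imaging
import cv2, numpy as np
s=env.state();print(s["tcp_pos"],s["force"],s["width"])
s=imaging.snapshot("wrist"); cv2.imwrite("pics/w4.png",s["image"][:,:,::-1]);print(s["eye"],s["attitude"])
E
```

```text
time_s: 12.05
tcp_pos: [0.4845, -0.1721, 0.1517]
orientation: [-179.9, 0.1, 100.4]
force: [0.0, 0.4, -0.3]
width: 0.0374
time_s: 12.97
tcp_pos: [0.4845, -0.1716, 0.2809]
orientation: [-179.8, 0.1, 100.4]
force: [-0.1, 0.4, 0.2]
width: 0.038
[ 0.48447941 -0.17164858  0.28087899] [-0.11970968  0.42574951  0.16728886] 0.037950778426229445
[ 0.47035543 -0.0932586   0.46077826] [1.64050787e+02 1.59674483e-01 1.03906863e+01]
```

View pics/w4.png

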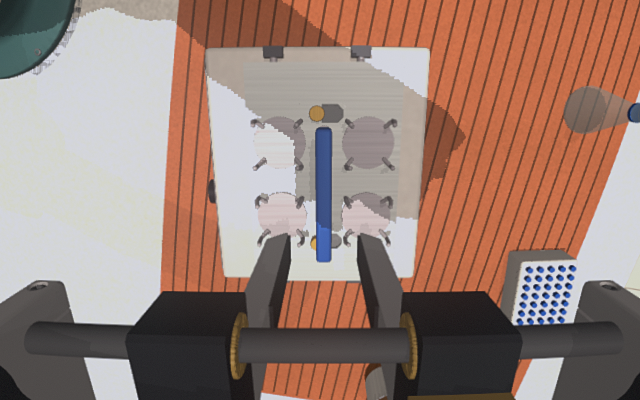

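The picture shows both brass heads at the slot ends, at about (316,113) and (315,243). The entry holes are empty to their right, the frame sits squarely on the shaker, and the fingers are clear of the bar.

```bash
python3 -c "
from bench import env; print(env.close_job())"
```

```text
the job is handed in; nothing more can be done
None
```

The frame is mounted on the shaker, studs at the slot ends and let go. I handed the job in at about 13 s of robot time; the hand-in gave no verdict.

**How it went:**
- I found the frame, shaker and studs in the top camera. The carriage had stopped at about s = −2.5 mm.
- I grasped the bar and carried the frame over the studs. The wrist camera could see one stud through the +y keyhole, so I aligned that hole to within about 0.3 mm.
- **No feeling step:** the holes dropped over both heads without touching. I did not slide the frame on the heads to feel for them, as the task describes.
- I lowered it until the carriage took it, at roughly 13–15 N, then slid it about 15.7 mm towards the back until it stopped. The push force there was about 8 N. I then opened the fingers and lifted away.

**Last checks:**
- The last wrist picture shows both heads at the slot ends, the frame square on the housing and the fingers clear of it.
- The force on the tool read about 0 N after letting go.
- By dead reckoning the frame's origin should be near shaker x +7 mm, inside the 4.5–9.5 mm window. I did not re-measure it, its tilt or its height after release.
- The small flask stands in the last picture. I did not look again at the large flask or the bottle, but the arm's path kept well clear of both.
- No check failed or disagreed, beyond the 1–4 mm scatter in the first camera fits.

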